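# Tip a pile of memo pads into its desk tray

### The arm

A 7-joint arm with a two-finger parallel gripper is mounted at the origin on the work surface. World frame = base frame: x ahead of the robot, y to its left, z up, the work surface at z = 0. Lengths are in m, angles in rad, forces in N, time in s.
With the tool pointing down it reaches from about 0.35 to 0.9 m from the base axis. Payload 7.2 kg.
Tool frame: the origin (TCP) lies at the very end of the fingers, on their centre line; the grasp point (between the pads) lies 19 mm behind it; z points along the fingers, y is the direction in which the jaws open and shut (so a half turn about z gives the same grasp; the last joint's range is limited). The gripper opens to 88 mm and grips with 3 to 60 N. Pads are 20 mm wide; open, the fingers measure 115 mm over their backs; the gripper's body (75 mm by 178 mm) begins 61 mm behind the grasp point.
Start: joints at [-1.359, 0.411, -0.013, 1.596, 0.006, 1.134, -0.082], TCP at [0.173, 0.601, 0.223] pointing down, gripper open.
Joint ranges: [-2.95, 2.95], [-0.29, 1.99], [-1.47, 1.44], [0.14, 2.54], [-1.03, 4.17], [0.13, 1.85], [-2.86, 2.86]. Speed limits (rad/s): [2.39, 2.39, 3.01, 3.01, 3.14, 3.14, 3.14].

### API

Orientations are given as a unit quaternion [x, y, z, w].
In Python, from bench import arm, snapshot, order gives the robot as it stands.
- The arm moves only by the tool step_arm, never from a script. Its arguments are lists of equal length, an entry for each row: "offset": the shift along the tool's x, y, z in cm, a list of three; "turn": the turn, a rotation vector about the tool's x, y, z in rad, a list of three. In form: {"offset": [[tx, ty, tz], ...], "turn": [[ax, ay, az], ...]}. A call has 1 to 20 rows; each row is the pose to reach, as a shift and turn from the pose commanded when the call began, along the tool's axes at that moment; what a row does not reach only later rows make up. A row lasts 1/8 s, in which the tool goes at most 62.5 mm and 10.7 degrees, less where a joint would pass 70% of its speed; a pose out of reach is approached as far as the arm can. A call with a gripper value outside its range is refused whole. "hand" is the closure in counts, from 0 (fully open) to 255 (shut), set as the call begins (left out, the last holds). The fingers move at their own pace and stop on an object; the grip force is fixed at half the most. Time passes only in rows, so rows that repeat a pose let the fingers close. It gives the time, the measured TCP pose, the force and the opening at its end, in the units of the state.
- arm.get_state(): the state, without advancing time (a new reading comes with each control period).
- snapshot(name): name is "side" or "top"; returns a dict with "pixels" (420x560x3 uint8, red, green, blue), "camera_matrix" (3x3 intrinsics, pixels), "R" (3x3) and "t" (3): a world point X has camera coordinates R X + t. Camera axes: x right, y down, z forward; pixel columns grow to the right and rows downward; lengths in m; the calibration is good to about 2 mm. A picture is of the moment at which its call begins. There is no depth.
- order.finish_job(): hands the job in, once; it reports no verdict.
The state is a dict: "time_s": time; "joints": joint angles; "qvel": joint speeds; "joint_efforts": joint torques, N m; "eef_pos": TCP position; "tool_rot": TCP orientation; "force": force on the tool from outside, world axes, zero at the start; "ft_torque": the same for the moment, N m; "grip_width": finger opening in m.
Only numpy, scipy, OpenCV 4.12 (cv2) and the standard library are available. Lean on these libraries where they do the work, as an engineer would, in place of code of your own. Each camera call takes 0.05 s, during which the arm holds its last target. There are 200 camera calls.

### The job

Pick up the whole pile of three rectangular memo pads at once and put it away in the low wooden tray with the open sides: tip the held pile by some 15 to 20 degrees so that one short end goes down first into the tray just inside an end wall, then lay it down flat and keep hold until it rests on the tray's floor. Let go, with the three pads lying flat, still piled, inside the tray. Leave the mug standing where it is.

Things in the scene. Friction and masses are not known exactly. Their poses are not given: they have to be found in the camera images.
- tray: Low open wooden tray, fixed to the desk: outside 128 x 82 x 32 mm, inside 120 x 74 mm, floor 5 mm thick, walls 4 mm. Each long side has a finger cut-out 64 mm wide at its middle, open from the rim down to the floor's upper face; the end walls are whole. Origin: centre of the underside, on the desk; x along the length, y across, z up. May stand left or right. Same either way round.
- pad_bottom: Lowest of three equal rigid white memo pads lying loose and square on each other on the desk; each 100 x 60 x 10 mm, 50 g; pile 30 mm high. Origin: centre of its underside; x along the 100 mm, y across the 60 mm, z up. To carry all three, grip across the 60 mm at mid-length, fingertips 2 to 4 mm above the desk so as to bear on all three. The round cork coasters nearby are not meant.
- pad_top: The topmost of the three memo pads, 100 x 60 x 10 mm. Origin: centre of its underside, 20 mm above that of the lowest pad; same axes. Between the two lies the third, equal pad.
- mug: A ceramic mug, 80 mm across, 90 mm high, with a handle, loose on the desk beyond the work. Origin: centre of its underside; z up.

How it is judged:
By the outcome, as a careful person would: the job done as asked, in the order asked, and still so for the second after the job is handed in, with the robot touching nothing.
It also fails if it takes over 42 s, if anything falls off the work surface, if the arm or the gripper's body presses on something with over 40 N, if the wrist force passes 120 N, or if a joint passes its speed limit or range.

## Working session

There is one attempt and no reset: what is moved stays moved. The work goes in short steps, Python scripts to look and compute and a tool call to move; the robot and the scene stay as the last step left them, time stands still between calls to the robot, and variables do not carry over. Pictures are saved under pics/ and viewed, about 8 in all and at most 12, crops included, and the job is handed in when it is done.

Besides the shell and the picture viewer there is one more tool, called after ">>>" as name(argument=value, ...), one argument or row to a line, values as JSON. step_arm: Moves the arm, as the interface text tells. Its arguments: {"type":"object","properties":{"offset":{"type":"array"},"turn":{"type":"array"},"hand":{"type":"number"}},"required":["offset","turn"]}

```bash
mkdir -p pics
cat > h.py <<'E'
import numpy as np,cv2
from bench import arm,snapshot,order
def snap(n,f):
    s=snapshot(n); cv2.imwrite('pics/'+f,s['pixels'][:,:,::-1]); np.savez(''+f+'.npz',**s); return s
def ray(s,uv,z):
    K,R,t=map(np.array,(s['camera_matrix'],s['R'],s['t'])); d=R.T@np.linalg.solve(K,[*uv,1.]); c=-R.T@t
    return c+d*(z-c[2])/d[2]
def proj(s,X):
    p=np.array(s['camera_matrix'])@(np.array(s['R'])@X+s['t']); return p[:2]/p[2]
E
python3 - <<'E'
from h import *
a=snap('top','t0.png');b=snap('side','s0.png')
for s in(a,b): print(-np.array(s['R']).T@s['t'],np.round(s['R'],2).tolist())
s=arm.get_state();print(s)
cv2.imwrite('pics/both.png',cv2.resize(np.vstack([a['pixels'],b['pixels']])[:,:,::-1],(400,600)))
E
```

```text
[0.51197043 0.00172939 0.81569576] [[-0.0, -1.0, 0.01], [-0.99, -0.0, -0.12], [0.12, -0.01, -0.99]]
[0.43691378 0.95726557 0.61780786] [[-0.98, -0.18, -0.01], [-0.09, 0.51, -0.86], [0.16, -0.84, -0.52]]
{'time_s': 0.1, 'joints': array([-1.35919277,  0.41182066, -0.01270561,  1.59694536,  0.00557891,
        1.1343207 , -0.08219483]), 'qvel': array([-0.0002773 , -0.00219078, -0.00047613, -0.00182504, -0.00052876,
        0.00130339,  0.00057374]), 'joint_efforts': array([ 3.29664530e-03, -5.89099967e+01,  6.44104332e-01, -2.91702998e+01,
       -5.37910382e-02,  1.45548649e-02,  5.41658835e-05]), 'eef_pos': array([0.17251207, 0.60024289, 0.22189888]), 'tool_rot': array([ 1.39438636e-01,  9.90230445e-01, -7.27031294e-04, -5.86485763e-05]), 'force': array([-0.59869526,  0.01822471, -0.04446719]), 'ft_torque': array([ 0.00842239, -0.0142477 , -0.0173263 ]), 'grip_width': 0.08757525213936865}
```

View pics/t0.png

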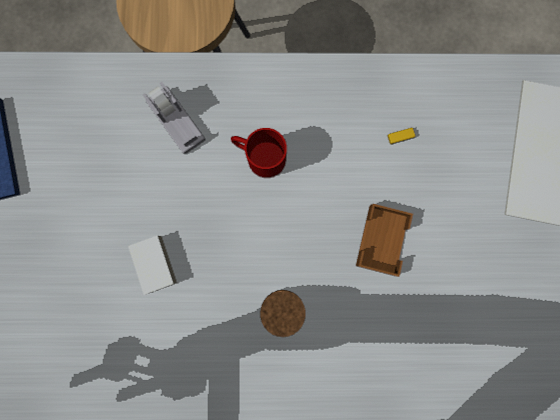

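View pics/s0.png

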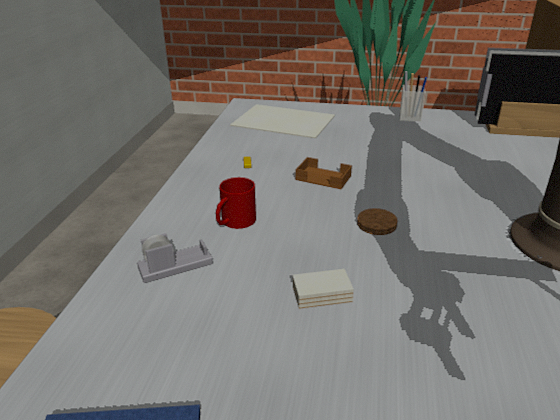

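The top view shows the pads at about (153,265), the tray at (384,240), the mug at (266,152) and a coaster at (283,313). The side view agrees: pads (323,288), tray (323,173).

Run:
```python
from h import *
s=dict(np.load('t0.png.npz')); im=s['pixels'].astype(int)
def rect(m,box,z,name):
    k=np.zeros(m.shape,np.uint8); x0,y0,x1,y1=box; k[y0:y1,x0:x1]=m[y0:y1,x0:x1]
    k=cv2.morphologyEx(k,cv2.MORPH_OPEN,np.ones((3,3)))
    c=max(cv2.findContours(k,0,1)[0],key=cv2.contourArea)
    P=np.array([ray(s,p[0],z)[:2] for p in c]); r=cv2.minAreaRect((P*1000).astype(np.float32))
    print(name,cv2.contourArea(c),r); print(cv2.boxPoints(r).round(1).tolist())
print(im[265,150],im[300,100],im[240,384],im[265,172],im[283,152])
w=im[...,0]-im[...,2]
rect((w>5)&(im.sum(2)>330),(110,220,215,310),.03,'pads')
rect((w>25),(340,190,430,290),.032,'tray')
m=((im[...,0]-im[...,1]>60)&(im[...,1]<60)); m[:, :246]=0; m[200:]=0; m[:,300:]=0
v,u=np.nonzero(m); print('mug',u.min(),u.max(),v.min(),v.max(),ray(s,((u.min()+u.max())/2,v.min()+20.5),.09))
print(proj(s,np.array([0.47,.3,.03])))
cv2.imwrite('pics/crop.png',np.hstack([cv2.resize(s['pixels'][220:310,110:210,::-1],None,fx=4,fy=4,interpolation=0),cv2.resize(s['pixels'][195:285,340:440,::-1],None,fx=4,fy=4,interpolation=0)]))
```

```text
[183 187 187] [160 163 165] [114  74  40] [102 105 106] [184 187 186]Traceback (most recent call last):
  File "<stdin>", line 11, in <module>
  File "<stdin>", line 6, in rect
ValueError: max() iterable argument is empty
```

Run:
```python
from h import *
s=dict(np.load('t0.png.npz')); im=s['pixels'].astype(int)
def rect(m,box,z,name):
    k=np.zeros(m.shape,np.uint8); x0,y0,x1,y1=box; k[y0:y1,x0:x1]=m[y0:y1,x0:x1]
    k=cv2.morphologyEx(k,cv2.MORPH_OPEN,np.ones((5,5)))
    c=max(cv2.findContours(k,0,1)[0],key=cv2.contourArea)
    P=np.array([ray(s,p[0],z)[:2] for p in c]); r=cv2.minAreaRect((P*1000).astype(np.float32))
    print(name,cv2.contourArea(c),r); print(cv2.boxPoints(r).round(1).tolist())
w=im[...,0]-im[...,2]
rect(im[...,1]>178,(110,220,215,310),.03,'pads')
rect((w>25),(340,190,430,290),.032,'tray')
m=((im[...,0]-im[...,1]>60)&(im[...,1]<60)); m[:, :246]=0; m[200:]=0; m[:,300:]=0
v,u=np.nonzero(m); print('mug',u.min(),u.max(),v.min(),v.max(),ray(s,((u.min()+u.max())/2,v.min()+20.5),.09))
cv2.imwrite('pics/crop.png',np.hstack([cv2.resize(s['pixels'][220:310,110:210,::-1],None,fx=4,fy=4,interpolation=0),cv2.resize(s['pixels'][195:285,340:440,::-1],None,fx=4,fy=4,interpolation=0)]))
```

```text
pads 1450.0 ((494.96685791015625, 251.21676635742188), (99.09544372558594, 57.86530303955078), 20.3033447265625)
[[438.5, 261.20001220703125], [458.5, 206.89999389648438], [551.5, 241.3000030517578], [531.4000244140625, 295.5]]
tray 2589.5 ((544.007568359375, -208.28793334960938), (87.9146728515625, 128.30523681640625), 75.74087524414062)
[[471.0, -235.10000610351562], [595.4000244140625, -266.70001220703125], [617.0, -181.5], [492.70001220703125, -149.89999389648438]]
mug 246 286 128 175 [0.71061855 0.02387726 0.09      ]
```

View pics/crop.png

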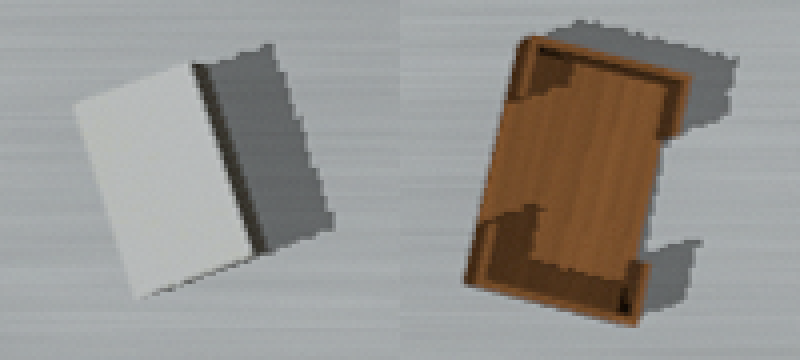

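The pads' outline comes to 99x58 mm, against 100x60 given, so I trust it: centre (0.495, 0.251), long axis at 20.3°. For the tray I use its far rim edge (128 mm long, at -14.25°), which puts the centre near (0.543, -0.212). I'll check that against the side view.

```bash
cat >> h.py <<'E'
from scipy.spatial.transform import Rotation as Ro
def target(yaw,tilt=0):  # tool z down, tool x at yaw (deg); tilt about tool y
    y=np.radians(yaw); B=np.array([[np.cos(y),np.sin(y),0],[np.sin(y),-np.cos(y),0],[0,0,-1]]).T.copy()
    B=np.column_stack([[np.cos(y),np.sin(y),0],[np.sin(y),-np.cos(y),0],[0,0,-1]])
    return Ro.from_matrix(B)*Ro.from_rotvec([0,np.radians(tilt),0])
def move(p,R,s=None):
    s=s or arm.get_state(); C=Ro.from_quat(s['tool_rot'])
    print('off cm',np.round(C.inv().apply(np.array(p)-s['eef_pos'])*100,2),'turn',np.round((C.inv()*R).as_rotvec(),4))
E
python3 - <<'E'
from h import *
s=arm.get_state(); print(Ro.from_quat(s['tool_rot']).as_matrix().round(3).tolist())
move([.495,.251,.10],target(200.3))
b=dict(np.load('s0.png.npz'))
# side-view check: predicted tray rim corners vs mask hull
im=b['pixels'].astype(int); k=((im[...,0]-im[...,2]>25)).astype(np.uint8); k[:150]=0;k[195:]=0;k[:,:285]=0;k[:,360:]=0
c=max(cv2.findContours(k,0,1)[0],key=cv2.contourArea)
h=cv2.convexHull(c)[:,0]; print(cv2.approxPolyDP(h,1.2,True)[:,0].tolist())
a=np.radians(-14.25);ux=np.array([np.cos(a),np.sin(a)]);uy=np.array([-ux[1],ux[0]])
for z in(0,.032):
  for i in(-1,1):
    for j in(-1,1): print(z,i,j,proj(b,np.r_[np.array([.543,-.212])+i*.064*ux+j*.041*uy,z]).round(1))
E
```

```text
[[-0.961, 0.276, -0.0], [0.276, 0.961, -0.001], [-0.0, -0.001, -1.0]]
off cm [-40.64 -24.64  12.23] turn [-1.400e-03 -4.000e-04 -6.341e-01]
[[296, 168], [307, 157], [351, 165], [350, 176], [341, 188], [299, 180], [295, 178]]
0 -1 -1 [351.4 175.5]
0 -1 1 [341.5 189.2]
0 1 -1 [307.  166.9]
0 1 1 [295.3 179.7]
0.032 -1 -1 [352.1 164.8]
0.032 -1 1 [342.1 178.1]
0.032 1 -1 [307.2 156.4]
0.032 1 1 [295.4 168.8]
```

The tray's corners in the side view match the prediction to within 1 px. Moving above the pads.

>>> step_arm(
  offset=[
    [-40.6,-24.6,0],
    [-40.6,-24.6,0],
    [-40.6,-24.6,0],
    [-40.6,-24.6,0],
    [-40.6,-24.6,0],
    [-40.6,-24.6,0],
    [-40.6,-24.6,6],
    [-40.6,-24.6,12.2],
    [-40.6,-24.6,12.2],
    [-40.6,-24.6,12.2],
    [-40.6,-24.6,12.2],
    [-40.6,-24.6,12.2],
    [-40.6,-24.6,12.2],
    [-40.6,-24.6,12.2],
  ],
  turn=[
    [0,0,-0.634],
    [0,0,-0.634],
    [0,0,-0.634],
    [0,0,-0.634],
    [0,0,-0.634],
    [0,0,-0.634],
    [0,0,-0.634],
    [0,0,-0.634],
    [0,0,-0.634],
    [0,0,-0.634],
    [0,0,-0.634],
    [0,0,-0.634],
    [0,0,-0.634],
    [0,0,-0.634],
  ],
  hand=0,
)

```text
time_s: 1.85
eef_pos: [0.495, 0.2527, 0.1014]
tool_rot: [-0.177, 0.984, 0.0, 0.001]
force: [0.5, -0.6, -0.8]
grip_width: 0.0873
```

Run:
```python
from h import *
s=arm.get_state(); print(s['time_s'],s['eef_pos'],s['force'],s['joints'].round(2))
move([.495,.251,.003],target(200.3))
b=snap('side','s1.png')
cv2.imwrite('pics/s1c.png',cv2.resize(b['pixels'][190:340,220:420,::-1],None,fx=3,fy=3))
```

```text
1.85 [0.49496463 0.25274379 0.10140185] [ 0.54485893 -0.63963971 -0.76226923] [-0.6   0.43  0.06  1.89 -0.03  0.82  1.4 ]
off cm [ 0.07 -0.17  9.84] turn [0.0004 0.0012 0.0006]
```

View pics/s1c.png

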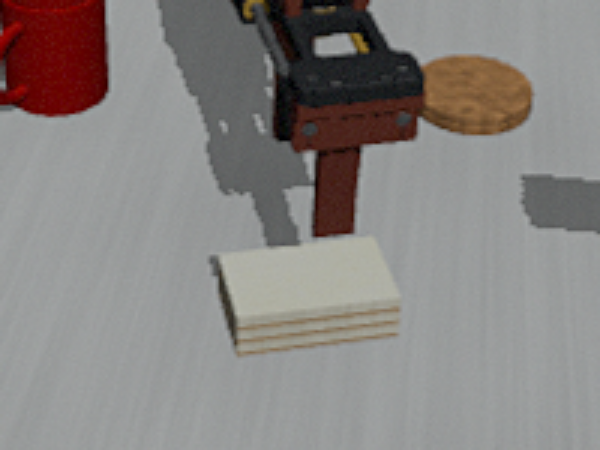

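The gripper stands above the pile, with the pads at crop (310,295). Going down.

>>> step_arm(
  offset=[
    [0,-0.1,4],
    [0,-0.1,7],
    [0,-0.1,9],
    [0,-0.1,9.5],
    [0,-0.1,9.8],
    [0,-0.1,9.8],
    [0,-0.1,9.8],
  ],
  turn=[
    [0,0,0],
    [0,0,0],
    [0,0,0],
    [0,0,0],
    [0,0,0],
    [0,0,0],
    [0,0,0],
  ],
)

```text
time_s: 2.78
eef_pos: [0.4957, 0.2515, 0.0034]
tool_rot: [-0.176, 0.984, 0.0, 0.001]
force: [0.0, 0.9, -0.2]
grip_width: 0.0877
```

>>> step_arm(
  offset=[
    [0,0,0],
    [0,0,0],
    [0,0,0],
    [0,0,0],
    [0,0,0],
    [0,0,0],
    [0,0,0],
    [0,0,0],
    [0,0,0],
    [0,0,0],
  ],
  turn=[
    [0,0,0],
    [0,0,0],
    [0,0,0],
    [0,0,0],
    [0,0,0],
    [0,0,0],
    [0,0,0],
    [0,0,0],
    [0,0,0],
    [0,0,0],
  ],
  hand=255,
)

```text
time_s: 4.03
eef_pos: [0.4953, 0.2512, 0.0027]
tool_rot: [-0.176, 0.984, 0.0, 0.0]
force: [-1.0, -0.0, 3.2]
grip_width: 0.0596
```

The grip reads 59.6 mm. Lifting gently.

>>> step_arm(
  offset=[
    [0,0,-0.5],
    [0,0,-1.5],
    [0,0,-3],
    [0,0,-5],
    [0,0,-7.5],
    [0,0,-10],
    [0,0,-12.5],
    [0,0,-14],
    [0,0,-15],
    [0,0,-15],
    [0,0,-15],
  ],
  turn=[
    [0,0,0],
    [0,0,0],
    [0,0,0],
    [0,0,0],
    [0,0,0],
    [0,0,0],
    [0,0,0],
    [0,0,0],
    [0,0,0],
    [0,0,0],
    [0,0,0],
  ],
)

```text
time_s: 5.4
eef_pos: [0.4948, 0.251, 0.1519]
tool_rot: [-0.176, 0.984, -0.0, -0.001]
force: [-0.5, -1.3, -2.6]
grip_width: 0.0597
```

Run:
```python
from h import *
s=arm.get_state(); print(s['time_s'],s['eef_pos'],s['force'],s['grip_width'])
b=snap('side','s2.png'); print(proj(b,s['eef_pos']))
x,y=proj(b,s['eef_pos']).astype(int)
cv2.imwrite('pics/s2c.png',cv2.resize(b['pixels'][y-80:y+80,x-100:x+100,::-1],None,fx=3,fy=3))
for yaw in (165.75,):
  move([.543,-.212,.15],target(yaw))
```

```text
5.4 [0.49478501 0.25097369 0.15185403] [-0.47927031 -1.32282602 -2.62266432] 0.059713108070386864
[325.22902123 226.22233638]
off cm [ 11.53 -45.09   0.21] turn [-0.0008 -0.0014  0.603 ]
```

View pics/s2c.png

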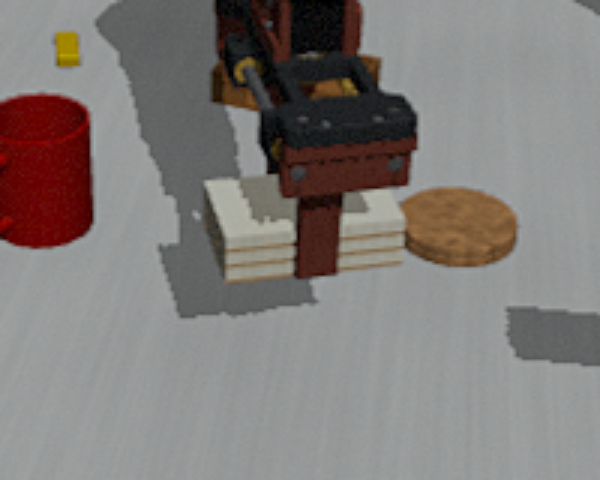

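All three pads are held square at crop (315,230), with the finger at mid-length. Carrying them over the tray at a moderate speed.

>>> step_arm(
  offset=[
    [0.3,-1.3,0],
    [1,-4,0],
    [2,-7.5,0],
    [3,-11.5,0],
    [4,-15.5,0],
    [5,-19.5,0],
    [6,-23.5,0],
    [7,-27.5,0],
    [8,-31.5,0],
    [9,-35.5,0],
    [10,-39,0],
    [10.7,-42,0],
    [11.2,-44,0],
    [11.5,-45.1,0],
    [11.5,-45.1,0],
    [11.5,-45.1,0],
    [11.5,-45.1,0],
  ],
  turn=[
    [0,0,0.02],
    [0,0,0.05],
    [0,0,0.1],
    [0,0,0.15],
    [0,0,0.2],
    [0,0,0.25],
    [0,0,0.3],
    [0,0,0.35],
    [0,0,0.4],
    [0,0,0.45],
    [0,0,0.5],
    [0,0,0.55],
    [0,0,0.59],
    [0,0,0.603],
    [0,0,0.603],
    [0,0,0.603],
    [0,0,0.603],
  ],
)

```text
time_s: 7.58
eef_pos: [0.544, -0.2105, 0.1526]
tool_rot: [0.123, 0.992, 0.0, -0.0]
force: [-0.7, 0.5, -1.8]
grip_width: 0.0598
```

Run:
```python
from h import *
s=arm.get_state(); print(s['time_s'],s['eef_pos'],s['force'],s['grip_width'],s['joints'].round(2))
print(Ro.from_quat(s['tool_rot']).as_matrix().round(3).tolist())
b=snap('top','t3.png'); print(proj(b,s['eef_pos'])); c=snap('side','s3.png')
cv2.imwrite('pics/t3c.png',np.hstack([cv2.resize(b['pixels'][160:310,330:480,::-1],(400,400)),cv2.resize(c['pixels'][70:220,250:400,::-1],(400,400))]))
# tilt sign: tip low end
C=np.array([.543,-.212]); a=np.radians(-14.25);ux=np.array([np.cos(a),np.sin(a)])
for tilt in(-16,16):
  R=target(165.75,tilt); print(tilt,'tool x dir',R.apply([1,0,0]).round(3))
```

```text
7.575 [ 0.544015   -0.21046914  0.15262837] [-0.74459942  0.5282209  -1.77108081] 0.059830080708998284 [ 0.02  0.42  0.35  1.8  -0.17  0.95  1.77]
[[-0.97, 0.244, 0.0], [0.244, 0.97, 0.001], [0.0, 0.001, -1.0]]
[404.78192303 236.10934314]
-16 tool x dir [-0.932  0.237 -0.276]
16 tool x dir [-0.932  0.237  0.276]
```

View pics/t3c.png

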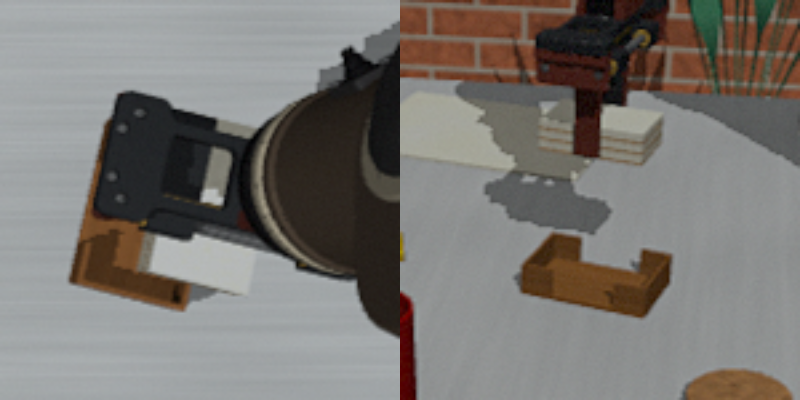

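The pile is held square above the tray. I'll tip the near end (tool +x) down 17° about tool y.

>>> step_arm(
  offset=[
    [0.1,-0.05,0],
    [0.2,-0.1,0],
    [0.3,-0.15,0],
    [0.3,-0.15,0],
    [0.3,-0.15,0],
    [0.3,-0.15,2],
    [0.3,-0.15,4],
    [0.3,-0.15,6],
    [0.3,-0.15,7],
    [0.3,-0.15,7],
    [0.3,-0.15,7],
    [0.3,-0.15,7],
  ],
  turn=[
    [0,-0.07,0],
    [0,-0.14,0],
    [0,-0.21,0],
    [0,-0.27,0],
    [0,-0.297,0],
    [0,-0.297,0],
    [0,-0.297,0],
    [0,-0.297,0],
    [0,-0.297,0],
    [0,-0.297,0],
    [0,-0.297,0],
    [0,-0.297,0],
  ],
)

```text
time_s: 9.18
eef_pos: [0.541, -0.2125, 0.0834]
tool_rot: [0.123, 0.981, -0.018, 0.147]
force: [1.1, 0.5, -1.8]
grip_width: 0.0596
```

```bash
cat >> h.py <<'E'
a_=np.radians(-14.25);ux=np.array([np.cos(a_),np.sin(a_)]);uy=np.array([-ux[1],ux[0]]);C0=np.array([.543,-.212])
def rep(s):
    R=Ro.from_quat(s['tool_rot']); P=s['eef_pos']; k=P+R.apply([.05,0,.0027]); q=k[:2]-C0; p=P[:2]-C0
    print('t',s['time_s'],'tcp z',P[2],'in tray x,y mm',(p@ux*1e3).round(1),(p@uy*1e3).round(1),'low end',(q@ux*1e3).round(1),'z',(k[2]*1e3).round(1),'toolx',R.apply([1,0,0]).round(3),'F',np.round(s['force'],1),s['grip_width'])
E
python3 - <<'E'
from h import *
s=arm.get_state(); rep(s)
b=snap('top','t4.png'); c=snap('side','s4.png')
cv2.imwrite('pics/t4c.png',np.hstack([cv2.resize(b['pixels'][170:300,330:460,::-1],(400,400)),cv2.resize(c['pixels'][100:230,260:390,::-1],(400,400))]))
d=-ux
for th,pz in((17,.0245),(17,.0225),):
  n=np.radians(th); pd=.050-.05*np.cos(n)+.0027*np.sin(n)
  move(np.r_[C0+d*pd,pz],target(165.75,-th),s)
E
```

```text
t 9.175 tcp z 0.08344777238624485 in tray x,y mm -1.8 -1.0 low end -48.8 z 66.2 toolx [-0.926  0.235 -0.294] F [ 1.1  0.5 -1.8] 0.05960030772346317
off cm [1.85 0.1  5.6 ] turn [ 0.0001  0.0016 -0.0001]
off cm [1.9  0.1  5.79] turn [ 0.0001  0.0016 -0.0001]
```

View pics/t4c.png

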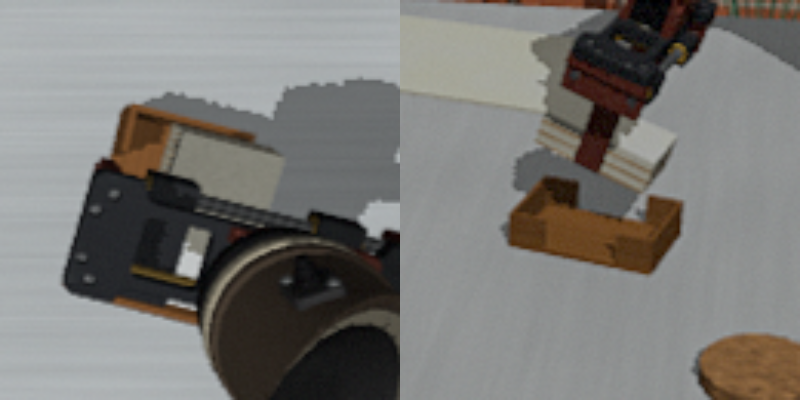

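The pile is tipped 17°, near end down, over the tray. Lowering that end inside the near wall until it is about 2 mm off the floor.

>>> step_arm(
  offset=[
    [0.4,0.05,1.2],
    [0.85,0.1,2.5],
    [1.25,0.1,3.8],
    [1.55,0.1,4.7],
    [1.75,0.1,5.3],
    [1.85,0.1,5.6],
    [1.85,0.1,5.6],
    [1.85,0.1,5.6],
  ],
  turn=[
    [0,0,0],
    [0,0,0],
    [0,0,0],
    [0,0,0],
    [0,0,0],
    [0,0,0],
    [0,0,0],
    [0,0,0],
  ],
)

```text
time_s: 10.28
eef_pos: [0.5398, -0.2112, 0.024]
tool_rot: [0.123, 0.981, -0.018, 0.147]
force: [0.6, -0.1, -1.0]
grip_width: 0.0599
```

Run:
```python
from h import *
s=arm.get_state(); rep(s)
b=snap('top','t5.png'); c=snap('side','s5.png')
cv2.imwrite('pics/t5c.png',np.hstack([cv2.resize(b['pixels'][180:290,340:450,::-1],(400,400)),cv2.resize(c['pixels'][120:220,270:370,::-1],(400,400))]))
d=-ux
for th in(17,14,11,8,5,2.5,0):
  n=np.radians(th); z0=.0065 if th else .006
  pd=.050-.05*np.cos(n)+.0027*np.sin(n); pz=z0+.05*np.sin(n)+.0027*np.cos(n)
  move(np.r_[C0+d*pd,pz],target(165.75,-th),s)
```

```text
t 10.275 tcp z 0.024047333353410087 in tray x,y mm -3.3 -0.0 low end -50.3 z 6.8 toolx [-0.927  0.235 -0.293] F [ 0.6 -0.1 -1. ] 0.05989284511931382
off cm [-0.02  0.    0.04] turn [-0.      0.0009 -0.0001]
off cm [-0.03  0.    0.31] turn [-0.      0.0533 -0.0001]
off cm [-0.02  0.    0.57] turn [-0.000e+00  1.057e-01 -1.000e-04]
off cm [-0.    0.    0.83] turn [-0.00e+00  1.58e-01 -1.00e-04]
off cm [0.03 0.   1.09] turn [-0.000e+00  2.104e-01 -1.000e-04]
off cm [0.07 0.   1.3 ] turn [-0.00e+00  2.54e-01 -1.00e-04]
off cm [0.13 0.   1.56] turn [-0.000e+00  2.977e-01 -1.000e-04]
```

View pics/t5c.png

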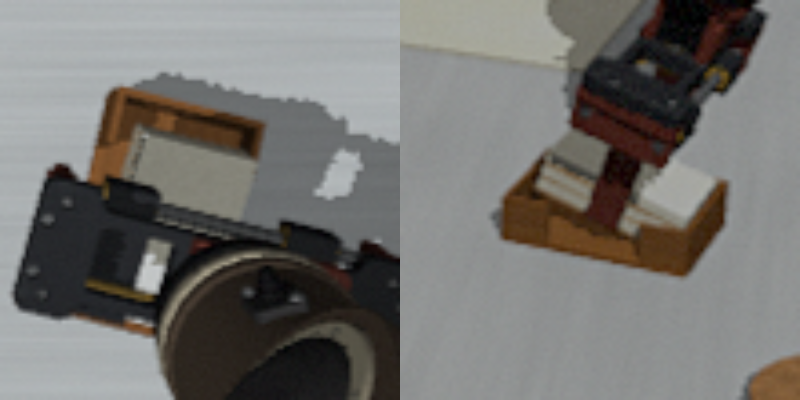

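The low end is inside the near wall and the finger is in the cut-out. Laying the pile flat about that end.

>>> step_arm(
  offset=[
    [-0.02,0,0.1],
    [-0.02,0,0.13],
    [-0.02,0,0.25],
    [-0.02,0,0.38],
    [-0.02,0,0.51],
    [-0.02,0,0.64],
    [0,0,0.77],
    [0,0,0.9],
    [0.02,0,1.03],
    [0.03,0,1.16],
    [0.05,0,1.27],
    [0.07,0,1.37],
    [0.1,0,1.48],
    [0.13,0,1.6],
    [0.13,0,1.6],
    [0.13,0,1.6],
  ],
  turn=[
    [0,0,0],
    [0,0,0],
    [0,0.027,0],
    [0,0.053,0],
    [0,0.079,0],
    [0,0.106,0],
    [0,0.132,0],
    [0,0.158,0],
    [0,0.184,0],
    [0,0.21,0],
    [0,0.232,0],
    [0,0.254,0],
    [0,0.276,0],
    [0,0.298,0],
    [0,0.298,0],
    [0,0.298,0],
  ],
)

```text
time_s: 12.38
eef_pos: [0.5427, -0.2119, 0.0079]
tool_rot: [0.124, 0.992, 0.0, -0.001]
force: [0.4, 0.7, -1.2]
grip_width: 0.0597
```

Run:
```python
from h import *
s=arm.get_state(); rep(s)
b=snap('top','t6.png'); c=snap('side','s6.png')
cv2.imwrite('pics/t6c.png',np.hstack([cv2.resize(b['pixels'][180:290,340:450,::-1],(400,400)),cv2.resize(c['pixels'][120:220,270:370,::-1],(400,400))]))
```

```text
t 12.375 tcp z 0.007873070646092595 in tray x,y mm -0.3 -0.0 low end -50.3 z 5.2 toolx [-0.969  0.246  0.001] F [ 0.4  0.7 -1.2] 0.05971212444246695
```

View pics/t6c.png

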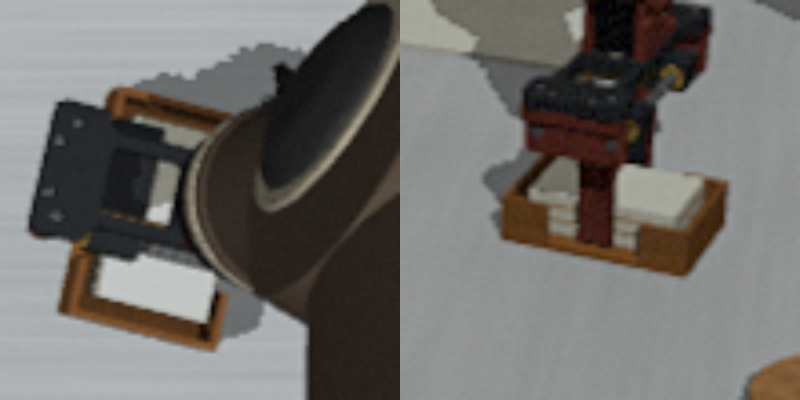

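It lies flat and centred, but the force shows the weight is still hanging. Lowering a fraction until it touches the floor.

>>> step_arm(
  offset=[
    [0,0,0.04],
    [0,0,0.08],
    [0,0,0.08],
    [0,0,0.08],
  ],
  turn=[
    [0,0,0],
    [0,0,0],
    [0,0,0],
    [0,0,0],
  ],
)

```text
time_s: 12.98
eef_pos: [0.5427, -0.212, 0.0077]
tool_rot: [0.124, 0.992, 0.0, -0.0]
force: [-1.8, 1.3, 5.6]
grip_width: 0.0596
```

The floor pushes back with 5.6 N, so the pile rests on it. Letting go.

>>> step_arm(
  offset=[
    [0,0,0],
    [0,0,0],
    [0,0,0],
    [0,0,0],
    [0,0,0],
    [0,0,0],
    [0,0,0],
  ],
  turn=[
    [0,0,0],
    [0,0,0],
    [0,0,0],
    [0,0,0],
    [0,0,0],
    [0,0,0],
    [0,0,0],
  ],
  hand=0,
)

```text
time_s: 13.85
eef_pos: [0.5428, -0.2119, 0.0072]
tool_rot: [0.124, 0.992, 0.0, -0.001]
force: [-0.3, 0.2, -0.5]
grip_width: 0.088
```

>>> step_arm(
  offset=[
    [0,0,-1],
    [0,0,-3],
    [0,0,-6],
    [0,0,-10],
    [0,0,-14],
    [0,0,-18],
    [0,-5,-18],
    [0,-10,-18],
    [0,-15,-18],
    [0,-15,-18],
    [0,-15,-18],
  ],
  turn=[
    [0,0,0],
    [0,0,0],
    [0,0,0],
    [0,0,0],
    [0,0,0],
    [0,0,0],
    [0,0,0],
    [0,0,0],
    [0,0,0],
    [0,0,0],
    [0,0,0],
  ],
)

```text
time_s: 15.22
eef_pos: [0.5062, -0.3568, 0.1874]
tool_rot: [0.124, 0.992, 0.0, -0.0]
force: [0.0, 0.2, 1.0]
grip_width: 0.0878
```

Run:
```python
from h import *
rep(arm.get_state())
b=snap('top','t7.png'); c=snap('side','s7.png')
r=dict(np.load('t0.png.npz'));print('mug diff',np.abs(b['pixels'][120:185,228:290].astype(int)-r['pixels'][120:185,228:290]).mean())
cv2.imwrite('pics/t7c.png',np.hstack([cv2.resize(b['pixels'][120:290,230:450,::-1],(400,310)),cv2.resize(c['pixels'][110:237,200:365,::-1],(400,310))]))
```

```text
t 15.225 tcp z 0.1874487317831729 in tray x,y mm 0.0 -149.4 low end -50.0 z 184.8 toolx [-0.969  0.246  0.001] F [0.  0.2 1. ] 0.08784612856821936
mug diff 7.928618693134823
```

View pics/t7c.png

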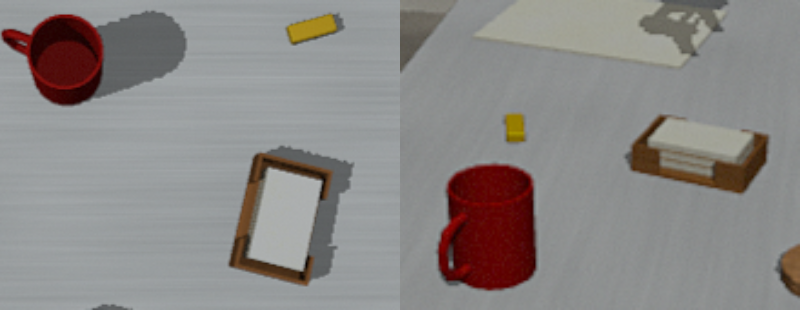

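The pile lies flat and square in the tray, at (285,220) left and (690,150) right, and the mug is standing. I'll check the mug's outline against the first picture, then hand in.

Run:
```python
from h import *
for f in('t0','t7'):
    im=np.load(f+'.png.npz')['pixels'].astype(int); m=(im[...,0]-im[...,1]>60)&(im[...,1]<60); m[200:]=0
    v,u=np.nonzero(m[:,225:300]); print(f,u.min()+225,u.max()+225,v.min(),v.max(),u.mean()+225,v.mean())
print(order.finish_job())
```

```text
t0 231 286 128 175 264.0053238686779 151.69032830523514
t7 231 286 128 174 263.98055555555555 151.6324074074074
the job is handed in; nothing more can be done
None
```

The three pads are in the tray, flat and still piled, and I've handed the job in; the hand-in gave no verdict. The clock stood at about 15.3 s of the 42 s.

- **Moves:** I gripped the whole pile across the 60 mm and carried it over the tray. There I tipped it 17° and lowered the short end nearest the robot inside that end wall, about 10 mm from it. I then laid it flat, lowered it until the floor pushed back with 5.6 N, let go and moved the arm clear.
- **Last checks:** The last pictures show the pile square between the tray walls. The mug stands where it was, its outline within 0.1 px of the first picture on average. The highest force I read was about 6 N, though only at the end of each move.
- **Check that disagreed:** a rough picture difference around the mug gave 7.9 grey levels. The outline had not moved, so I put that down to image noise or shifting shadows.

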